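# Set the bobbin winder to its third click and start it

## Robot

A 6-joint arm with a two-finger parallel gripper is mounted at the origin on the work surface. World frame = base frame: x ahead of the robot, y to its left, z up, the work surface at z = 0. Lengths are in m, angles in rad, forces in N, time in s.
With the tool pointing down it reaches from about 0.325 to 0.85 m from the base axis. Payload 4.4 kg.
Tool frame: the origin (TCP) lies at the very end of the fingers, on their centre line; the grasp point (between the pads) lies grasp_offset behind it (grasp_offset is the distance from the TCP to the grasp point, in m); z points along the fingers, y is the line along which they close (so a half turn about z gives the same grasp; the last joint's range is limited). The gripper opens to 94 mm and grips with 3 to 60 N. Pads are 16 mm wide; open, the fingers measure 119 mm over their backs; the gripper's body (75 mm by 177 mm) begins 78 mm behind the grasp point.
Start: joints at [-1.315, 0.207, 1.542, -0, 1.393, -0.15], TCP at [0.227, -0.528, 0.205] pointing down, gripper open.
Joint ranges: [-2.73, 2.73], [-0.86, 2.22], [0.23, 2.46], [-1.11, 4.25], [0.08, 2.63], [-2.82, 2.82]. Speed limits (rad/s): [2.79, 2.79, 3.14, 3.14, 3.14, 3.14].

## Interface

Orientations are given as a 3x3 rotation matrix whose columns are the frame's x, y, z axes.
In Python, from rig import get_state, snapshot, sign_off, grasp_offset gives the robot as it stands. The module is installed in compiled form; this text tells all that it offers.
- The arm moves only by the tool move_arm, never from a script. Its argument "commands" is a list of rows, each an object with "slide": the shift along the tool's x, y, z in m, a list of three; "angular": the turn, a rotation vector about the tool's x, y, z in rad, a list of three; "grip": the opening in per cent of the stroke, from 0 (shut) to 100 (fully open). A call has 1 to 8 rows; each row shifts and turns the commanded pose from where the row before left it, along the tool's axes as they then stand; what a row does not reach is not made up. A row lasts 1/8 s, in which the tool goes at most 62.5 mm and 10.7 degrees, less where a joint would pass 70% of its speed; a pose out of reach is approached as far as the arm can. A call with a gripper value outside its range is refused whole. The fingers move at their own pace and stop on an object; "newtons" is the grip in N (left out, the last holds). Time passes only in rows, so rows that do not move let the fingers close. It gives the time, the measured TCP pose, the force, the opening and the grip force at its end, in the units of the state.
- get_state(): the state, without advancing time (a new reading comes with each control period).
- snapshot(name): name is "scene" or "top"; returns a dict with "image" (400x640x3 uint8, red, green, blue), "camera_matrix" (3x3 intrinsics, pixels), "rvec" (rotation vector, rad) and "tvec" (3), from world to camera coordinates, as OpenCV has them. Camera axes: x right, y down, z forward; pixel columns grow to the right and rows downward; lengths in m; the calibration is good to about 2 mm. A picture is of the moment at which its call begins. There is no depth.
- sign_off(): hands the job in; it is judged then, once.
The state is a dict: "clock": time; "qpos": joint angles; "qd": joint speeds; "tau": joint torques, N m; "tool_pos": TCP position; "tool_rot": TCP orientation; "wrist_force": force on the tool from outside, world axes, zero at the start; "ft_torque": the same for the moment, N m; "gripper_width": opening from 0.0 (shut) to 1.0 (fully open); "finger_force": force on a finger pad.
Only numpy, scipy, OpenCV 4.12 (cv2) and the standard library are available. Lean on these libraries where they do the work, as an engineer would, in place of code of your own. Each camera call takes 0.05 s, during which the arm holds its last target. There are 200 camera calls.

## Task

On the bobbin winder, push the red speed lever with a fingertip along its slot, away from the off stop, through its clicks until it sits in the third click from the stop (the long green mark), without running past it. Then press the green start button right down and let it come back up. Only touch and push, gently: do not squeeze the lever, and leave the spool, the pin jar, the glasses case and the red tin where they are.

Things in the scene. Friction and masses are not known exactly. Their poses are not given: they have to be found in the camera images.
- winder: Bobbin winder fixed on the mat: cream box with red band, 150 (its x) x 240 (its y) x 60 mm high. Origin: centre of its underside, 2 mm above the table; z up, flat deck at z = 60 mm. The lever's slot runs along its y at x = -35 mm (robot's side). At the back of the deck: bobbin on spindle (22 mm high, x 42, y 30), white stop (14 mm high, x 42, y 68), wire guide (36 mm high, x 55, y -90).
- speed_lever (a joint): Travel of the lever along the winder's +y, m: 0 at the off stop (-y end), 0.070 at the far end. It rests at 0 and in five clicks: 0.014, 0.028, 0.042 (third), 0.056, 0.070. About 5 N takes it over the hump half-way between clicks; then it snaps by itself into the next click, up to 7 mm ahead of the finger. Starts anywhere from off to the first click.
- lever_top (a point): Centre of the lever's top: red block 26 mm across the slot (winder's x), 18 mm along it (winder's y), 26 mm high, underside 8 mm and top 34 mm above the deck, a white line across its top. Behind it (-y side) 55 mm of free deck when it is off.
- third_mark (a point): Point in the slot, at deck height, over which the lever stands in the third click. Six marks lie beside the slot on its -x side: black for off and the clicks, but the third click's is green and twice as long.
- start (a joint): Start button's travel in m: 0 up, 0.006 fully down; a spring pushes it back up. Fully down takes 5 N.
- start_top (a point): Centre of the top of the green start button, 26 mm across, in a grey housing on the deck, in line with the slot beyond its +y end (winder's x = -35, y = 85 mm). Pressed straight down.
- spool_mid (a point): Blue thread spool standing loose on the mat, 34 mm across, 50 mm high; point at its centre. Leave alone.
- pin_jar_mid (a point): Small jar with a yellow cap, 44 mm across, 50 mm high, loose; point at its centre. Leave alone.
- glasses_case_mid (a point): Brown glasses case lying loose, 60 x 155 x 34 mm; point at its centre. Leave alone.
- red_tin_mid (a point): Flat red tin with pale dots lying loose, 85 x 120 x 28 mm; point at its centre. Leave alone.

How it is judged:
On the way, in this order (a step that is already met when the one before it is completed fails the run):
1. the lever sits in the third click (value of joint speed_lever between 0.038 and 0.046 m), for 0.2 s.
2. the start button is pressed down with the lever in the third click (all of step 1 and value of joint start above 0.004 m), for 0.05 s.
At the end, for the whole second after the job is handed in: The lever rests in the third click (joint 0.042 within 4 mm), the start button is up again (within 1.5 mm), and the spool, jar, case and tin are within 20 mm of where they stood (all of step 1 and value of joint start below 0.0015 m and distance of each of spool_mid, pin_jar_mid, glasses_case_mid, red_tin_mid from where it was at the start of the episode below 0.02 m); the robot touches nothing.
It fails at once if the lever runs past the third click (beyond 0.050 m, over the hump to the fourth) (value of joint speed_lever above 0.05 m).
It fails at once if the start button is pressed (3 mm or more) while the lever is not in the third click (value of joint start above 0.003 m and not (value of joint speed_lever between 0.036 and 0.048 m)).
It fails at once if the lever is squeezed or forced (more than 30 N between fingers and lever) (contact force between the fingers and speed_lever above 30 N).
It fails at once if a bystander is shoved, carried or lifted (more than 20 mm) (distance of any of spool_mid, pin_jar_mid, glasses_case_mid, red_tin_mid from where it was at the start of the episode above 0.02 m).
It also fails if it takes over 53 s, if anything falls off the work surface, if the arm or the gripper's body presses on something with over 40 N, if the wrist force passes 120 N, or if a joint passes its speed limit or range.

## Working session

There is one attempt and no reset: what is moved stays moved. The work goes in short steps, Python scripts to look and compute and a tool call to move; the robot and the scene stay as the last step left them, time stands still between calls to the robot, and variables do not carry over. Pictures are saved under pics/ and viewed, at most 10 in all, crops included, and the job is handed in when it is done.

Besides the shell and the picture viewer there is one more tool, called after "Request:" by a JSON object that holds its "fn" and its "kwargs", one argument or row to a line. move_arm: Moves the arm, as the interface text tells. Its arguments: {"type":"object","properties":{"commands":{"type":"array","items":{"type":"object","properties":{"slide":{"type":"array","items":{"type":"number"}},"angular":{"type":"array","items":{"type":"number"}},"grip":{"type":"number"}}}},"newtons":{"type":"number"}},"required":["commands"]}

```bash
mkdir -p pics; cat > h.py <<'E'
import numpy as np, cv2
from rig import get_state, snapshot, sign_off, grasp_offset
def snap(n,f):
    s=snapshot(n); cv2.imwrite('pics/'+f,s['image'][:,:,::-1]); return s
def ray(s,uv):
    R=cv2.Rodrigues(np.array(s['rvec'],float))[0]; t=np.array(s['tvec'],float).ravel()
    d=R.T@np.linalg.inv(s['camera_matrix'])@np.array([uv[0],uv[1],1.]); return -R.T@t,d
def plane(s,uv,z):
    o,d=ray(s,uv); return o+d*(z-o[2])/d[2]
def two(s1,u1,s2,u2):
    o1,d1=ray(s1,u1);o2,d2=ray(s2,u2)
    a=np.linalg.lstsq(np.c_[d1,-d2],o2-o1,rcond=None)[0]
    p,q=o1+a[0]*d1,o2+a[1]*d2; return (p+q)/2,np.linalg.norm(p-q)
def proj(s,p):
    return cv2.projectPoints(np.array(p,float).reshape(-1,3),np.array(s['rvec'],float),np.array(s['tvec'],float),s['camera_matrix'],None)[0].reshape(-1,2)
E
python3 - <<'E'
from h import *
import pickle
a=snap('scene','s0.png');b=snap('top','t0.png')
pickle.dump((a,b),open('s0.pkl','wb'))
st=get_state();print(st, grasp_offset)
for s in(a,b): print(ray(s,(320,200)))
E
```

```text
{'clock': 0.1, 'qpos': array([-1.31449472e+00,  2.07349841e-01,  1.54279876e+00,  4.35371003e-06,
        1.39350277e+00, -1.50485651e-01]), 'qd': array([-8.49478136e-05, -2.29039541e-03, -2.59876143e-03,  1.00616524e-03,
        3.54001209e-04, -6.70411008e-04]), 'tau': array([-6.56699631e-04, -3.71862817e+01, -2.82293290e+01,  6.98978710e-02,
        3.11525899e-02, -6.54214364e-05]), 'tool_pos': array([ 0.22731679, -0.52736626,  0.20440423]), 'tool_rot': array([[ 9.18397103e-01,  3.95659568e-01, -5.17750372e-04],
       [ 3.95659783e-01, -9.18394995e-01,  1.99255894e-03],
       [ 3.12875659e-04, -2.03481336e-03, -9.99997881e-01]]), 'wrist_force': array([-0.2519213 , -0.54412428, -0.33155313]), 'ft_torque': array([-4.02730764e-02,  7.21377140e-03, -4.69718403e-05]), 'finger_force': 0.0, 'gripper_width': 1.001221668769212} 0.0188
(array([ 0.85865662, -0.33440933,  0.68879417]), array([-0.36300596,  0.50033605, -0.78609049]))
(array([0.52992528, 0.07606237, 0.87386966]), array([ 0.07864627, -0.02704462, -0.99658449]))
```

View pics/s0.png

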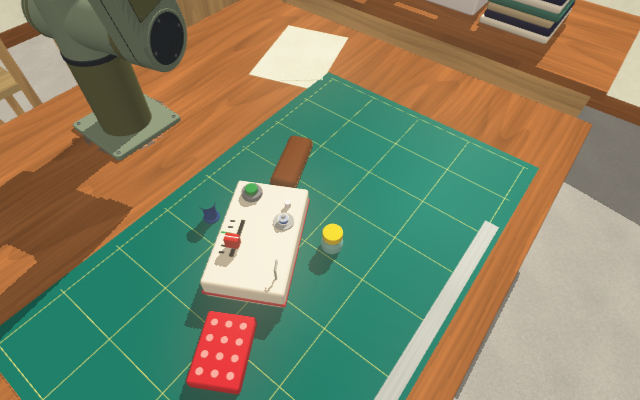

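View pics/t0.png

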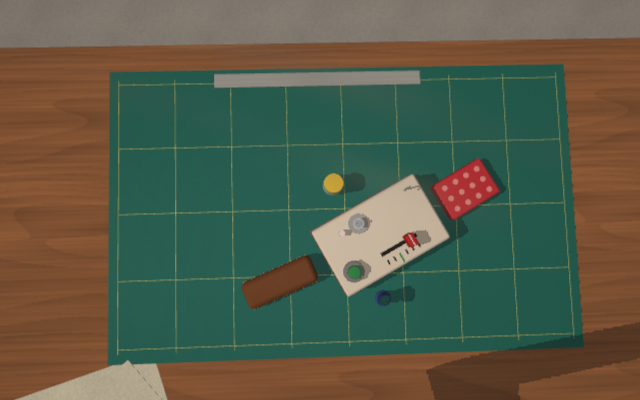

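The scene view shows the winder with its lever at (232,240), button at (251,188), tin at (222,350), jar at (332,237), spool at (210,213) and case at (292,160). In the top view the lever is at (411,240), the button at (354,272), the green mark at about (402,257), the spool at (383,298) and the tin at (466,190).

```bash
cat > m.py <<'E'
from h import *
def blob(s,lo,hi,box):
    im=cv2.cvtColor(s['image'],cv2.COLOR_RGB2HSV); m=cv2.inRange(im,np.array(lo),np.array(hi))
    if lo[0]==0 and lo[1]>100: m|=cv2.inRange(im,np.array((172,lo[1],lo[2])),np.array((180,255,255)))
    k=np.zeros_like(m); x0,y0,x1,y1=box; k[y0:y1,x0:x1]=m[y0:y1,x0:x1]
    n,l,st,c=cv2.connectedComponentsWithStats(k); i=1+np.argmax(st[1:,4]); return c[i],st[i],(l==i).astype(np.uint8)
E
python3 - <<'E'
from m import *
import pickle
a,b=pickle.load(open('s0.pkl','rb'))
G=((45,130,60),(75,255,255)); Rd=((0,130,90),(8,255,255))
ga=blob(a,*G,(238,175,266,205));gb=blob(b,*G,(340,258,368,286))
print('btn',ga[0],ga[1],gb[0],gb[1],two(a,ga[0],b,gb[0]))
ra=blob(a,*Rd,(220,225,246,255));rb=blob(b,*Rd,(398,228,424,252))
print('lev',ra[0],ra[1],rb[0],rb[1],two(a,ra[0],b,rb[0]))
d=blob(b,(0,5,140),(40,90,255),(300,165,460,305))
m=cv2.morphologyEx(d[2],cv2.MORPH_CLOSE,np.ones((15,15)))
c=max(cv2.findContours(m,0,2)[0],key=cv2.contourArea)
P=np.array([plane(b,p[0],.062)[:2] for p in c])
r=cv2.minAreaRect((P*1000).astype(np.float32)); print(r,cv2.boxPoints(r))
A=a['image'][205:275,190:310]; B=b['image'][215:285,340:460]
cv2.imwrite('pics/c0.png',np.vstack([cv2.resize(q,None,fx=4.2,fy=4.2,interpolation=2) for q in(A,B)])[:,:,::-1])
E
```

```text
btn [250.63380282 187.6056338 ] [245 184  12   8  71] [354.16666667 271.6754386 ] [348 266  13  12 114] (array([ 0.45158831, -0.00759222,  0.08156392]), np.float64(0.001017378863402337))
lev [231.58169935 242.05882353] [224 237  16  12 153] [408.06329114 240.58227848] [403 234  11  14  79] (array([ 0.50752769, -0.11740889,  0.07243286]), np.float64(0.002035426243350002))
((522.421875, -63.57769775390625), (146.80856323242188, 236.81124877929688), 28.021732330322266) [[ 401.99512      6.4613686]
 [ 513.25055   -202.58838  ]
 [ 642.84863   -133.61676  ]
 [ 531.5932      75.43298  ]]
```

View pics/c0.png

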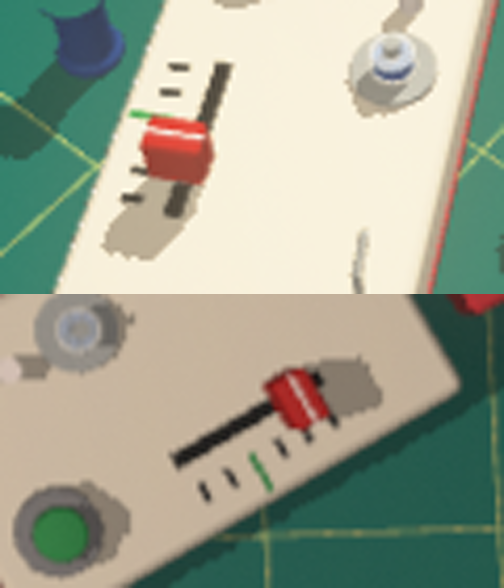

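The crop shows the lever's white line centred at scene (231.7,236.7) and top (410.7,240.2). The six marks and the green third mark are clear, at top (402.4,257.4).

```bash
python3 - <<'E'
from m import *
import pickle
a,b=pickle.load(open('s0.pkl','rb'))
th=np.radians(28);R=np.array([[np.cos(th),np.sin(th)],[-np.sin(th),np.cos(th)]]);C=np.array([.5224,-.0636])
W=lambda p:np.round(1000*(R@(np.array(p)[:2]-C)),1)
def hsv(s):return cv2.cvtColor(s['image'],cv2.COLOR_RGB2HSV)
ua,ub=(231.7,236.7),(410.7,240.2)
t=two(a,ua,b,ub);print('lever top',t,W(t[0]),[W(plane(s,u,.096)) for s,u in((a,ua),(b,ub))])
for u in [(333,420),(308,437),(282,449),(262,472),(232,477),(206,492)]:
    print('mark',W(plane(b,(340+u[0]/4.2-.4,215+(u[1]-294)/4.2-.4),.062)))
for u in [(132,198),(140,171),(150,114),(170,92),(179,67)]:
    print('markS',W(plane(a,(190+u[0]/4.2-.4,205+u[1]/4.2-.4),.062)))
print('btn',W((.4516,-.0076)))
for u in[(178,460),(322,378)]: print('slot ends',W(plane(b,(340+u[0]/4.2-.4,215+(u[1]-294)/4.2-.4),.062)))
# spool, wrt winder
for u in[(383,298)]: print('spool',W(plane(b,u,.05)))
y=118*np.pi/180;print('target tool_x',np.cos(y),np.sin(y))
st=get_state();print('tcp in winder',W(st['tool_pos']))
E
```

```text
lever top (array([ 0.5096204 , -0.11693349,  0.09171694]), np.float64(0.0006911003951711008)) [-36.3 -41.1] [array([-34.5, -43.6]), array([-36.1, -40.3])]
mark [-56.5 -57.1]
mark [-57.5 -42.7]
mark [-56.2 -29. ]
mark [-60.8 -15.2]
mark [-55.7  -1.7]
mark [-55.6  12.6]
markS [-55.6 -57.8]
markS [-56.4 -44.1]
markS [-61.2 -14.8]
markS [-56.   -1.8]
markS [-56.1  12.2]
btn [-36.2  82.7]
slot ends [-36.1  16.6]
slot ends [-36.8 -62.7]
spool [-114.    57.3]
target tool_x -0.46947156278589053 0.8829475928589271
tcp in winder [-478.3 -270.9]
```

Request:
{"fn": "move_arm", "kwargs": {
  "commands": [
    {"slide":[0,0,0],"angular":[0,0,-0.18],"grip":0},
    {"slide":[0,0,0],"angular":[0,0,-0.18],"grip":0},
    {"slide":[0,0,0],"angular":[0,0,-0.18],"grip":0},
    {"slide":[0,0,0],"angular":[0,0,-0.18],"grip":0},
    {"slide":[0,0,0],"angular":[0,0,-0.18],"grip":0},
    {"slide":[0,0,0],"angular":[0,0,-0.18],"grip":0},
    {"slide":[0,0,0],"angular":[0,0,-0.18],"grip":0},
    {"slide":[0,0,0],"angular":[0,0,-0.18],"grip":0}
  ],
  "newtons": 10
}}

```text
clock: 1.1
tool_pos: [0.2274, -0.5276, 0.2048]
tool_rot: [[-0.278, 0.961, -0.0], [0.961, 0.278, 0.001], [0.001, 0.0, -1.0]]
wrist_force: [-0.4, -0.9, -0.2]
gripper_width: 0.182
finger_force: 0.0
```

Request:
{"fn": "move_arm", "kwargs": {
  "commands": [
    {"slide":[0,0,0],"angular":[0,0,-0.106],"grip":0},
    {"slide":[0,0,0],"angular":[0,0,-0.106],"grip":0},
    {"slide":[0.02,0.05,0],"angular":[0,0,0],"grip":0},
    {"slide":[0.02,0.05,0],"angular":[0,0,0],"grip":0},
    {"slide":[0.02,0.05,0],"angular":[0,0,0],"grip":0},
    {"slide":[0.02,0.05,0],"angular":[0,0,0],"grip":0},
    {"slide":[0.02,0.05,0],"angular":[0,0,0],"grip":0},
    {"slide":[0,0,0],"angular":[0,0,0],"grip":0}
  ]
}}

```text
clock: 2.1
tool_pos: [0.4029, -0.3195, 0.2049]
tool_rot: [[-0.474, 0.881, -0.0], [0.881, 0.474, 0.001], [0.001, 0.0, -1.0]]
wrist_force: [0.3, -0.3, 0.1]
gripper_width: 0.003
finger_force: 0.0
```

```bash
cat >> h.py <<'E'
th=np.radians(28);RW=np.array([[np.cos(th),np.sin(th)],[-np.sin(th),np.cos(th)]]);C=np.array([.5224,-.0636])
W=lambda p:np.round(1000*(RW@(np.array(p)[:2]-C)),1)
def show():
    st=get_state(); p=st['tool_pos']; print('t',round(st['clock'],2),'W',W(p),'z',round(p[2]*1000,1),'F winder',np.round(RW@st['wrist_force'][:2],1),'Fz',round(st['wrist_force'][2],1),'width',st['gripper_width'])
    r=st['tool_rot']; print('tilt',r[:,2],'yaw',np.degrees(np.arctan2(r[1,0],r[0,0])),'q',np.round(st['qpos'],2))
E
python3 -c "from h import *; show()"
```

```text
t 2.1 W [-225.6 -169.8] z 204.9 F winder [ 0.1 -0.4] Fz 0.1 width 0.0025811885099186007
tilt [-3.85603972e-04  1.39577289e-03 -9.99998952e-01] yaw 118.28598277488216 q [-0.84  0.08  1.69  0.    1.38 -1.33]
```

Request:
{"fn": "move_arm", "kwargs": {
  "commands": [
    {"slide":[0.02,0.045,0],"angular":[0,0,0],"grip":0},
    {"slide":[0.025,0.05,0],"angular":[0,0,0],"grip":0},
    {"slide":[0.025,0.05,0],"angular":[0,0,0],"grip":0},
    {"slide":[0.02,0.045,0],"angular":[0,0,0],"grip":0},
    {"slide":[0,0,0.04],"angular":[0,0,0],"grip":0},
    {"slide":[0,0,0.04],"angular":[0,0,0],"grip":0},
    {"slide":[0,0,0.02],"angular":[0,0,0],"grip":0},
    {"slide":[0,0,0],"angular":[0,0,0],"grip":0}
  ]
}}

```text
clock: 3.1
tool_pos: [0.5248, -0.1542, 0.103]
tool_rot: [[-0.468, 0.884, -0.005], [0.884, 0.468, 0.002], [0.004, -0.004, -1.0]]
wrist_force: [0.1, 0.4, 0.1]
gripper_width: 0.006
finger_force: 0.0
```

```bash
python3 - <<'E'
from h import *
show(); a=snap('scene','s1.png');b=snap('top','t1.png')
A=a['image'][165:295,180:320]; B=b['image'][180:310,330:470]
cv2.imwrite('pics/c1.png',np.hstack([cv2.resize(q,None,fx=2.8,fy=2.8,interpolation=2) for q in(A,B)])[:,:,::-1])
E
```

```text
t 3.1 W [-40.4 -81.1] z 103.0 F winder [0.3 0.3] Fz 0.1 width 0.006047284220798499
tilt [-0.00507192  0.00191816 -0.9999853 ] yaw 117.8960022400492 q [-0.44  0.26  1.7  -0.    1.18 -0.93]
```

View pics/c1.png

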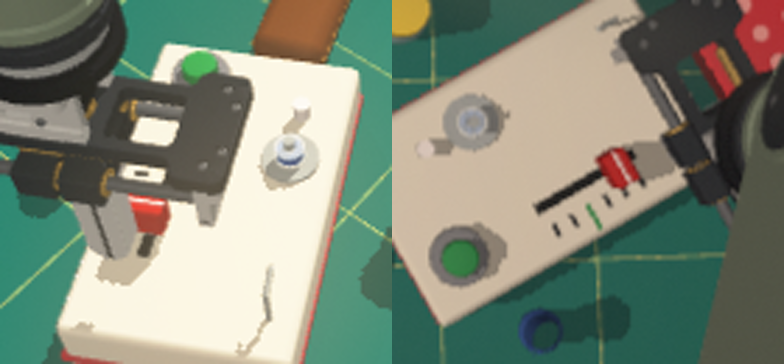

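The crop shows the shut fingers (scene crop (108,250)) behind the lever, with a grey stub at (205,215) under the gripper's far block. I'll check where the TCP projects.

```bash
python3 - <<'E'
from h import *
a=snap('scene','s2.png')
st=get_state();p=st['tool_pos'];R=st['tool_rot']
for h in(0,-.02,-.06,-.097):
  for y in(-.0885,-.012,.012,.0885):
    print(h,y,np.round((proj(a,p+R@[0,y,h])[0]-[180,165])*2.8))
show()
E
```

```text
0 -0.0885 [-24. 223.]
0 -0.012 [ 97. 242.]
0 0.012 [136. 248.]
0 0.0885 [260. 268.]
-0.02 -0.0885 [-33. 205.]
-0.02 -0.012 [ 91. 225.]
-0.02 0.012 [130. 231.]
-0.02 0.0885 [258. 250.]
-0.06 -0.0885 [-53. 167.]
-0.06 -0.012 [ 77. 187.]
-0.06 0.012 [118. 193.]
-0.06 0.0885 [252. 213.]
-0.097 -0.0885 [-74. 128.]
-0.097 -0.012 [ 62. 148.]
-0.097 0.012 [106. 154.]
-0.097 0.0885 [247. 175.]
t 3.25 W [-38.2 -83.3] z 106.6 F winder [ 0.  -0.5] Fz 0.6 width 0.005974351755419483
tilt [ 0.00179697 -0.00104827 -0.99999784] yaw 117.9133725247933 q [-0.44  0.25  1.7  -0.    1.18 -0.93]
```

Request:
{"fn": "move_arm", "kwargs": {
  "commands": [
    {"slide":[0,0.002,0.01],"angular":[0,0,0],"grip":0},
    {"slide":[0,0,0.01],"angular":[0,0,0],"grip":0},
    {"slide":[0,0,0.008],"angular":[0,0,0],"grip":0},
    {"slide":[0,0,0],"angular":[0,0,0],"grip":0},
    {"slide":[0,0,0],"angular":[0,0,0],"grip":0}
  ]
}}

```text
clock: 3.88
tool_pos: [0.5289, -0.153, 0.0774]
tool_rot: [[-0.469, 0.883, -0.0], [0.883, 0.469, 0.0], [0.0, -0.0, -1.0]]
wrist_force: [0.4, 0.0, 0.1]
gripper_width: 0.006
finger_force: 0.0
```

```bash
python3 -c "from h import *; show()"
```

```text
t 3.88 W [-36.2 -82. ] z 77.4 F winder [ 0.4 -0.2] Fz 0.1 width 0.005759408954842849
tilt [-3.56634546e-05  1.57965663e-05 -9.99999999e-01] yaw 117.96411218619208 q [-0.44  0.3   1.72 -0.    1.13 -0.93]
```

Request:
{"fn": "move_arm", "kwargs": {
  "commands": [
    {"slide":[0.008,0,0],"angular":[0,0,0],"grip":0},
    {"slide":[0.008,0,0],"angular":[0,0,0],"grip":0},
    {"slide":[0.004,0,0],"angular":[0,0,0],"grip":0},
    {"slide":[0.002,0,0],"angular":[0,0,0],"grip":0},
    {"slide":[0.002,0,0],"angular":[0,0,0],"grip":0},
    {"slide":[0,0,0],"angular":[0,0,0],"grip":0}
  ]
}}

```text
clock: 4.62
tool_pos: [0.518, -0.1326, 0.0776]
tool_rot: [[-0.469, 0.883, 0.001], [0.883, 0.469, -0.001], [-0.002, 0.0, -1.0]]
wrist_force: [1.0, -4.3, -3.3]
gripper_width: 0.008
finger_force: 2.3
```

Request:
{"fn": "move_arm", "kwargs": {
  "commands": [
    {"slide":[0.002,0,0],"angular":[0,0,0],"grip":0},
    {"slide":[0,0,0],"angular":[0,0,0],"grip":0}
  ]
}}

```text
clock: 4.88
tool_pos: [0.5166, -0.13, 0.0776]
tool_rot: [[-0.469, 0.883, -0.0], [0.883, 0.469, 0.0], [0.0, 0.0, -1.0]]
wrist_force: [1.7, -2.3, -0.2]
gripper_width: 0.006
finger_force: 1.2
```

Request:
{"fn": "move_arm", "kwargs": {
  "commands": [
    {"slide":[0.002,0,0],"angular":[0,0,0],"grip":0},
    {"slide":[0,0,0],"angular":[0,0,0],"grip":0}
  ]
}}

```text
clock: 5.12
tool_pos: [0.5151, -0.1272, 0.0772]
tool_rot: [[-0.469, 0.883, -0.001], [0.883, 0.469, 0.002], [0.002, -0.0, -1.0]]
wrist_force: [0.5, 0.4, -0.5]
gripper_width: 0.006
finger_force: 0.0
```

```bash
python3 -c "from h import *; show()"
```

```text
t 5.12 W [-36.3 -52.7] z 77.2 F winder [0.6 0.1] Fz -0.5 width 0.005515658752798599
tilt [-0.00132334  0.00192438 -0.99999727] yaw 117.95970224139634 q [-0.41  0.26  1.77  0.    1.12 -0.89]
```

```bash
python3 - <<'E'
from m import *
b=snap('top','t3.png');a=snap('scene','s3.png')
A=a['image'][165:295,180:320]; B=b['image'][215:285,340:460]
cv2.imwrite('pics/c3.png',cv2.resize(B,None,fx=6,fy=6,interpolation=2)[:,:,::-1])
E
```

```text
(no output)
```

View pics/c3.png

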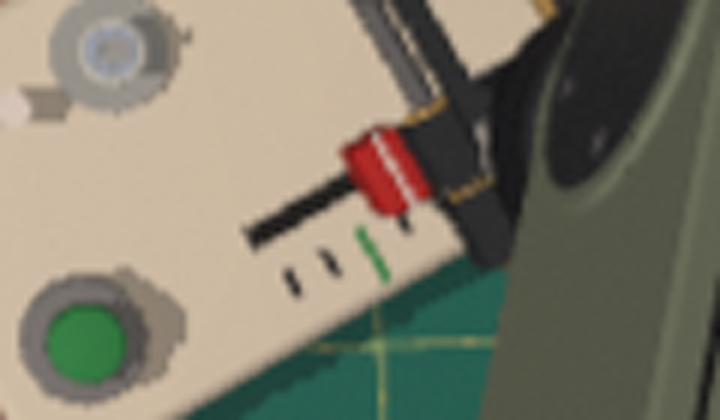

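The lever's white line is now at top (405.6,243.3), in line with the second mark and one short of the green one at (402,257).

```bash
python3 - <<'E'
from h import *
b=snapshot('top');print(W(plane(b,(405.5,243),.096)))
show()
E
```

```text
[-35.7 -28.9]
t 5.28 W [-36.2 -53.3] z 77.4 F winder [ 0.5 -0.2] Fz -0.3 width 0.005762222837816098
tilt [-5.23565647e-04  8.47940357e-04 -9.99999503e-01] yaw 117.97327618857464 q [-0.41  0.26  1.77  0.    1.12 -0.89]
```

Request:
{"fn": "move_arm", "kwargs": {
  "commands": [
    {"slide":[0.002,0,0],"angular":[0,0,0],"grip":0},
    {"slide":[0.002,0,0],"angular":[0,0,0],"grip":0},
    {"slide":[0.002,0,0],"angular":[0,0,0],"grip":0},
    {"slide":[0.002,0,0],"angular":[0,0,0],"grip":0},
    {"slide":[0,0,0],"angular":[0,0,0],"grip":0}
  ]
}}

```text
clock: 5.9
tool_pos: [0.5122, -0.1217, 0.0775]
tool_rot: [[-0.469, 0.883, 0.001], [0.883, 0.469, -0.001], [-0.001, 0.0, -1.0]]
wrist_force: [0.7, -3.2, -0.7]
gripper_width: 0.005
finger_force: 1.3
```

Request:
{"fn": "move_arm", "kwargs": {
  "commands": [
    {"slide":[0.002,0,0],"angular":[0,0,0],"grip":0},
    {"slide":[0,0,0],"angular":[0,0,0],"grip":0}
  ]
}}

```text
clock: 6.15
tool_pos: [0.5114, -0.1201, 0.0776]
tool_rot: [[-0.469, 0.883, 0.001], [0.883, 0.469, -0.001], [-0.002, 0.0, -1.0]]
wrist_force: [2.2, -4.6, -3.6]
gripper_width: 0.006
finger_force: 2.4
```

```bash
python3 -c "from h import *; show()"
```

```text
t 6.15 W [-36.3 -44.7] z 77.6 F winder [-0.2 -5.1] Fz -3.6 width 0.005686775947322299
tilt [ 9.21186325e-04 -1.30981231e-03 -9.99998718e-01] yaw 117.96187838339448 q [-0.4   0.25  1.78 -0.    1.11 -0.88]
```

Request:
{"fn": "move_arm", "kwargs": {
  "commands": [
    {"slide":[0.002,0,0],"angular":[0,0,0],"grip":0},
    {"slide":[0,0,0],"angular":[0,0,0],"grip":0}
  ]
}}

```text
clock: 6.4
tool_pos: [0.5098, -0.1172, 0.0775]
tool_rot: [[-0.469, 0.883, -0.001], [0.883, 0.469, 0.001], [0.001, -0.0, -1.0]]
wrist_force: [1.2, -2.0, -0.6]
gripper_width: 0.006
finger_force: 0.7
```

Request:
{"fn": "move_arm", "kwargs": {
  "commands": [
    {"slide":[0.002,0,0],"angular":[0,0,0],"grip":0},
    {"slide":[0,0,0],"angular":[0,0,0],"grip":0}
  ]
}}

```text
clock: 6.65
tool_pos: [0.5086, -0.115, 0.0773]
tool_rot: [[-0.469, 0.883, -0.001], [0.883, 0.469, 0.001], [0.002, -0.0, -1.0]]
wrist_force: [0.2, -0.8, -0.6]
gripper_width: 0.007
finger_force: 0.0
```

```bash
python3 -c "from h import *; show()"
```

```text
t 6.65 W [-36.3 -38.9] z 77.3 F winder [-0.2 -0.8] Fz -0.6 width 0.006892499885231318
tilt [-0.00112353  0.00145977 -0.9999983 ] yaw 117.97322996154566 q [-0.39  0.24  1.79  0.    1.11 -0.88]
```

Force fell to zero at the expected hump, so it has probably snapped over. I'll check by image.

```bash
python3 - <<'E'
from m import *
b=snap('top','t4.png')
cv2.imwrite('pics/c4.png',cv2.resize(b['image'][215:285,340:460],None,fx=6,fy=6,interpolation=2)[:,:,::-1])
show(); print(proj(b,[C[0],C[1],.096]), [ (proj(b,np.r_[C+RW.T@[-.036,y],.096])[0]-[340,215])*6 for y in(-.0292,-.0151)])
E
```

```text
t 6.7 W [-36.3 -39.1] z 77.4 F winder [-0.2 -0.5] Fz 0.4 width 0.005109907243710429
tilt [-8.09076957e-04  1.06095800e-03 -9.99999110e-01] yaw 117.97471730754302 q [-0.39  0.24  1.79  0.    1.11 -0.88]
[[383.09302982 234.24708228]] [array([394.24369302, 168.39447446]), array([356.27279464, 190.48604758])]
```

View pics/c4.png

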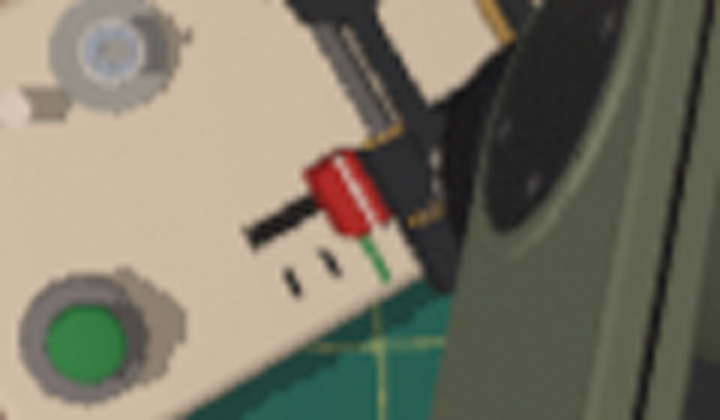

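The white line runs through crop (357,190), exactly where the third click projects, and leads onto the green mark. Next I back off, rise and go over the button.

Request:
{"fn": "move_arm", "kwargs": {
  "commands": [
    {"slide":[-0.008,0,0],"angular":[0,0,0],"grip":0},
    {"slide":[0,0,-0.03],"angular":[0,0,0],"grip":0},
    {"slide":[0,0,-0.03],"angular":[0,0,0],"grip":0},
    {"slide":[0.04,0,0],"angular":[0,0,0],"grip":0},
    {"slide":[0.045,0,0],"angular":[0,0,0],"grip":0},
    {"slide":[0.045,0,0],"angular":[0,0,0],"grip":0},
    {"slide":[0,0,0],"angular":[0,0,0],"grip":0},
    {"slide":[0,0,0],"angular":[0,0,0],"grip":0}
  ]
}}

```text
clock: 7.7
tool_pos: [0.4528, -0.0087, 0.1379]
tool_rot: [[-0.469, 0.883, 0.001], [0.883, 0.469, -0.001], [-0.001, 0.001, -1.0]]
wrist_force: [0.1, 0.5, 0.4]
gripper_width: 0.005
finger_force: 0.0
```

Request:
{"fn": "move_arm", "kwargs": {
  "commands": [
    {"slide":[0,0,0.025],"angular":[0,0,0],"grip":0},
    {"slide":[0,0,0.02],"angular":[0,0,0],"grip":0},
    {"slide":[0,0,0],"angular":[0,0,0],"grip":0},
    {"slide":[0,0,0],"angular":[0,0,0],"grip":0}
  ]
}}

```text
clock: 8.2
tool_pos: [0.453, -0.009, 0.0931]
tool_rot: [[-0.468, 0.884, 0.001], [0.884, 0.468, -0.0], [-0.001, 0.001, -1.0]]
wrist_force: [0.7, 0.6, 0.2]
gripper_width: 0.007
finger_force: 0.0
```

```bash
python3 - <<'E'
from m import *
show(); a=snap('scene','s5.png')
cv2.imwrite('pics/c5.png',cv2.resize(a['image'][155:285,180:320],None,fx=4,fy=4,interpolation=2)[:,:,::-1])
E
```

```text
t 8.2 W [-35.7  80.8] z 93.1 F winder [0.9 0.2] Fz 0.2 width 0.0074739689274396625
tilt [ 1.16966648e-03 -2.99804287e-04 -9.99999271e-01] yaw 117.89294515427926 q [-0.21  0.08  1.94 -0.    1.12 -0.7 ]
```

View pics/c5.png

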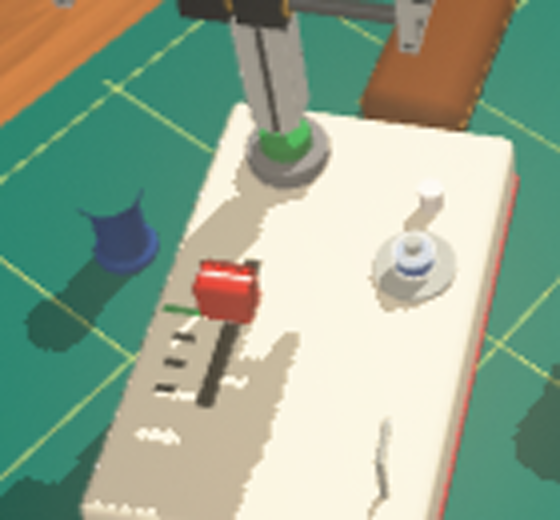

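The crop shows the lever beside the green mark (crop (225,290)) and the fingertips just over the green button (285,140). Now I press.

Request:
{"fn": "move_arm", "kwargs": {
  "commands": [
    {"slide":[0.002,0,0.006],"angular":[0,0,0],"grip":0},
    {"slide":[0,0,0.003],"angular":[0,0,0],"grip":0},
    {"slide":[0,0,0.003],"angular":[0,0,0],"grip":0},
    {"slide":[0,0,0.002],"angular":[0,0,0],"grip":0},
    {"slide":[0,0,0],"angular":[0,0,0],"grip":0}
  ]
}}

```text
clock: 8.88
tool_pos: [0.4511, -0.0064, 0.0787]
tool_rot: [[-0.469, 0.883, 0.0], [0.883, 0.469, 0.0], [-0.0, 0.0, -1.0]]
wrist_force: [-0.9, 1.5, 4.1]
gripper_width: 0.002
finger_force: 2.3
```

Request:
{"fn": "move_arm", "kwargs": {
  "commands": [
    {"slide":[0,0,0.002],"angular":[0,0,0],"grip":0},
    {"slide":[0,0,0],"angular":[0,0,0],"grip":0}
  ]
}}

```text
clock: 9.12
tool_pos: [0.4512, -0.0064, 0.0781]
tool_rot: [[-0.469, 0.883, -0.0], [0.883, 0.469, 0.0], [0.0, -0.0, -1.0]]
wrist_force: [-5.3, 1.4, 14.5]
gripper_width: 0.004
finger_force: 7.2
```

Force rose sharply at z = 78, so the button is on its stop. I'll release slowly and read the spring on the way up to confirm the travel.

Request:
{"fn": "move_arm", "kwargs": {
  "commands": [
    {"slide":[0,0,0],"angular":[0,0,0],"grip":0},
    {"slide":[0,0,-0.003],"angular":[0,0,0],"grip":0},
    {"slide":[0,0,0],"angular":[0,0,0],"grip":0}
  ]
}}

```text
clock: 9.5
tool_pos: [0.4511, -0.0063, 0.0797]
tool_rot: [[-0.469, 0.883, 0.001], [0.883, 0.469, 0.0], [-0.0, 0.0, -1.0]]
wrist_force: [-1.2, 0.6, 3.5]
gripper_width: 0.003
finger_force: 2.0
```

Request:
{"fn": "move_arm", "kwargs": {
  "commands": [
    {"slide":[0,0,-0.002],"angular":[0,0,0],"grip":0},
    {"slide":[0,0,0],"angular":[0,0,0],"grip":0},
    {"slide":[0,0,0],"angular":[0,0,0],"grip":0}
  ]
}}

```text
clock: 9.88
tool_pos: [0.4511, -0.0064, 0.0814]
tool_rot: [[-0.469, 0.883, 0.0], [0.883, 0.469, 0.0], [-0.0, 0.0, -1.0]]
wrist_force: [0.4, 1.3, 3.7]
gripper_width: 0.008
finger_force: 1.5
```

Request:
{"fn": "move_arm", "kwargs": {
  "commands": [
    {"slide":[0,0,-0.002],"angular":[0,0,0],"grip":0},
    {"slide":[0,0,0],"angular":[0,0,0],"grip":0},
    {"slide":[0,0,0],"angular":[0,0,0],"grip":0}
  ]
}}

```text
clock: 10.25
tool_pos: [0.4511, -0.0064, 0.0834]
tool_rot: [[-0.469, 0.883, 0.0], [0.883, 0.469, 0.0], [-0.0, 0.0, -1.0]]
wrist_force: [0.6, 1.4, 2.8]
gripper_width: 0.006
finger_force: 0.9
```

The spring still pushes at 83.4 mm, so the button went down over 5 mm. Retreating.

Request:
{"fn": "move_arm", "kwargs": {
  "commands": [
    {"slide":[0,0,-0.01],"angular":[0,0,0],"grip":0},
    {"slide":[0,0,-0.03],"angular":[0,0,0],"grip":0},
    {"slide":[0,0,-0.04],"angular":[0,0,0],"grip":0},
    {"slide":[0,0,-0.04],"angular":[0,0,0],"grip":0},
    {"slide":[0,-0.05,0],"angular":[0,0,0],"grip":0},
    {"slide":[0,-0.05,0],"angular":[0,0,0],"grip":0},
    {"slide":[0,0,0],"angular":[0,0,0],"grip":0},
    {"slide":[0,0,0],"angular":[0,0,0],"grip":0}
  ]
}}

```text
clock: 11.25
tool_pos: [0.3632, -0.0534, 0.2039]
tool_rot: [[-0.468, 0.884, 0.001], [0.884, 0.468, -0.0], [-0.001, 0.001, -1.0]]
wrist_force: [-0.1, 0.5, 1.0]
gripper_width: 0.003
finger_force: 0.0
```

```bash
python3 - <<'E'
from m import *
show(); a=snap('scene','s6.png')
E
```

```text
t 11.25 W [-135.8   83.7] z 203.9 F winder [0.2 0.4] Fz 1.0 width 0.0029470366594727335
tilt [ 1.34976491e-03 -2.70817923e-04 -9.99999052e-01] yaw 117.92252258095105 q [-0.38 -0.27  2.01  0.    1.4  -0.87]
```

View pics/s6.png

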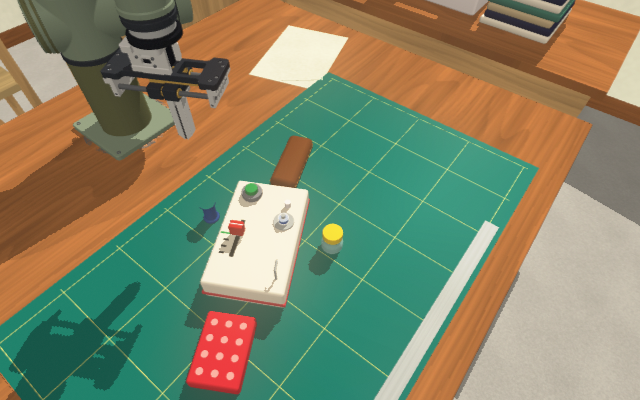

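The lever is at (236,227) by the green mark, and the button at (251,188) is up. The spool, jar, case and tin have not moved, and the arm is clear of everything.

```bash
python3 -c "from rig import sign_off; print(sign_off())"
```

```text
the job is handed in; nothing more can be done
None
```

The job is handed in at about 11 s of the 53 s allowed: the lever sits in the third click, the start button was pressed fully down and is back up, and the spool, jar, case and tin were not moved; the sign-off gave no verdict.

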